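# Fit a filter cartridge and set its gland nut

## Robot

A 6-joint arm with a two-finger parallel gripper is mounted at the origin on the work surface. World frame = base frame: x ahead of the robot, y to its left, z up, the work surface at z = 0. Lengths are in mm, angles in rad, forces in N, time in s.
With the tool pointing down it reaches from about 300 to 775 mm from the base axis. Payload 14.6 kg.
Tool frame: the origin (TCP) lies on the front face of the gripper's body, between the roots of the fingers; the fingertips stand 97 mm ahead of it and the grasp point (between the pads) lies 78 mm ahead of it; z points along the fingers, y is the direction in which the jaws open and shut (so a half turn about z gives the same grasp; the last joint's range is limited). The gripper opens to 94 mm and grips with 3 to 60 N. Pads are 16 mm wide; open, the fingers measure 119 mm over their backs; the gripper's body (75 mm by 177 mm) begins 78 mm behind the grasp point.
Start: joints at [-1.233, 0.3, 1.521, -0, 1.321, -0.067], TCP at [216.602, -505.543, 302.646] pointing down, gripper open.
Joint ranges: [-3.03, 3.03], [-0.79, 2.21], [0.23, 2.52], [-1.04, 4.18], [0, 3.07], [-2.55, 2.55]. Speed limits (rad/s): [2.22, 2.22, 2.57, 3.14, 3.14, 3.14].

## Interface

Orientations are given as [roll, pitch, yaw] about the fixed x, y, z axes, in that order (R = Rz(yaw) Ry(pitch) Rx(roll)).
In Python, from cell import manip, eyes, finder gives the robot as it stands.
- The arm moves only by the tool drive_tool, never from a script. Its argument "rows" is a list of rows, each an object with "offset": the shift along the tool's x, y, z in mm, a list of three; "spin": the turn about the tool's z in degrees; "jaw": the finger opening in mm, from 0 to 94. In form: [{"offset": [dx, dy, dz], "spin": spin, "jaw": jaw}, ...]. A call has 1 to 20 rows; each row shifts and turns the commanded pose from where the row before left it, along the tool's axes as they then stand; what a row does not reach is not made up. A row lasts 1/10 s, in which the tool goes at most 50 mm and 8.59 degrees, less where a joint would pass 70% of its speed; a pose out of reach is approached as far as the arm can. A call is refused whole if a number of a shift passes 50 or a number of a turn 8.59, either way. A call with a gripper value outside its range is refused whole. The fingers move at their own pace and stop on an object; "force" is the grip in N (left out, the last holds). Time passes only in rows, so rows that do not move let the fingers close. It gives the time, the measured TCP pose, the force and the opening at its end, in the units of the state.
- manip.read_state(): the state, without advancing time (a new reading comes with each control period).
- eyes.camera(name): name is "scene" or "top" or "wrist"; returns a dict with "color" (480x640x3 uint8, blue, green, red), "depth" (480x640 float32, mm along the optical axis (not along the pixel's ray), 0 where there is no reading), "vfov" (degrees; the focal length in pixels is half the picture's height over the tangent of half this angle, whatever the lens; pixels are square), "cx", "cy" (the principal point, pixels), "rvec" (rotation vector, rad) and "tvec" (3), from world to camera coordinates, as OpenCV has them. Camera axes: x right, y down, z forward; pixel columns grow to the right and rows downward; lengths in mm; the calibration is good to about 2 mm. The wrist camera is an equidistant fisheye: a pixel r from the principal point sees the ray r / f radians off the axis. A picture is of the moment at which its call begins.
- manip.sign_off(): hands the job in, once; it reports no verdict.
Trained networks look in the newest picture that a camera, given by its name, has taken for a name from the list of things; names that differ only in an ending like _2 or _b are one class to them, and where a whole thing is asked for, a point or a joint stands for the part that bears it (a point fixed in the world has none). Each returns a list of dicts, best first, with "p" (0 to 1); they miss things now and then, are a little off and sometimes report something else, mostly with a low value. They report only what shows in the picture. A call takes as long as a camera call. They do not tell look-alikes from the thing itself.
- finder.find_in(camera, target): "uv" ([column, row] in pixels, amid what is visible of it).
The state is a dict: "clock": time; "joints": joint angles; "qd": joint speeds; "effort": joint torques, N m; "eef_pos": TCP position; "eef_rot": TCP orientation; "wrist_force": force on the tool from outside, world axes, zero at the start; "moment": the same for the moment, N m; "finger_gap": finger opening in mm.
Only numpy, scipy, OpenCV 4.12 (cv2) and the standard library are available. Lean on these libraries where they do the work, as an engineer would, in place of code of your own. Each camera call takes 0.05 s, during which the arm holds its last target. There are 200 camera calls.

## Task

Take the blue-headed filter cartridge out of the parts bin, stand it in the filter holder by lowering it through the hole in the brass nut until it is fully home, and let go of it. Then screw the knurled brass gland nut down (clockwise seen from above) until it bottoms out, back it off a quarter turn, and finish with the fingers still gripping the nut there, keeping it still. Leave the other parts standing where they are.

Things in the scene. Friction and masses are not known exactly. Their poses are not given: they have to be found in the camera images.
- blue_filter: The cartridge to fit, loose, standing upright in the bin, 70 mm tall, 80 g: a round steel body 20 mm in diameter (the lower 44 mm, foot bevelled to 15 mm), below a round blue plastic head 24 mm in diameter (the upper 26 mm, top rim bevelled 2 mm). Origin at the centre of its underside, z up along its axis.
- bin: Open grey parts bin, fixed, 160 x 225 x 34 mm outside, walls and floor 5 mm. Six upright parts stand in it about 70 mm apart in any order: the blue-headed cartridge, its red-headed twin (70 mm tall), and four parts at most 42 mm tall. Origin at the centre of its underside, x across its short side.
- holder: Filter holder, fixed to the counter: white base 110 x 90 x 20 mm, on its middle a steel pillar 38 mm in diameter whose top is 72 mm above the counter, with an upright bore in it 23 mm in diameter and 34 mm deep. A red dot on the base, on the -x side of its own frame, marks where the nut's white line points when the nut is bottomed. Origin at the centre of its underside.
- port (a point): Centre of the mouth of the holder's bore, 72 mm above the counter, hidden inside the nut. A cartridge fully home stands on the bore's floor, its underside 34 mm below this point and its top 36 mm above it.
- gland_nut: Knurled brass nut, captive on the pillar's thread: a ring 50 mm outside, 30 mm hole, 26 mm tall, a white line on its own -x side. Origin on its axis at its underside: 54 mm above the counter when bottomed (top face at 80 mm; a seated cartridge stands 28 mm above that), 4 mm higher per turn undone. Grip it across its outside at any yaw; beside the pillar below it is free space.
- nut_thread (a joint): Turn of the gland nut in rad: 0 is bottomed out (hard stop), growing as it is undone, anticlockwise seen from above; starts at 2.8 to 4.3. Turns against about 0.06 N m and stays where left. Right-hand thread: clockwise from above tightens. A quarter turn back from the stop reads 1.57.
- red_filter: Cartridge like the blue one in size but with a red head; not wanted. Bystander, loose. Origin at the centre of its underside.
- vial: Small jar with white cap, 26 mm in diameter, 42 mm tall, in the bin. Bystander, loose. Origin at the centre of its underside.
- fitting: Brass stepped fitting, 30 mm in diameter, 38 mm tall, in the bin. Bystander, loose. Origin at the centre of its underside.
- plug: Yellow plastic plug, 28 mm in diameter, 30 mm tall, in the bin. Bystander, loose. Origin at the centre of its underside.
- spacer: Aluminium ring, 32 mm in diameter, 20 mm tall, in the bin. Bystander, loose. Origin at the centre of its underside.
- specimen_cup: Clear specimen cup, 64 mm in diameter, 70 mm tall, open, on the counter beyond the bin and holder. Bystander, loose. Origin at the centre of its underside.
- reagent: Reagent bottle with red cap, 54 mm in diameter, 100 mm tall, on the counter on the far side of the holder from the bin. Bystander, loose. Origin at the centre of its underside.
Mind the look-alikes: they are no part of the job. What is shaped like the blue_filter but white is not meant.

How it is judged (in metres and radians):
On the way, in this order (a step that is already met when the one before it is completed fails the run):
1. the blue cartridge stands fully home in the holder and is let go, the nut not yet screwed down (z of blue_filter in the frame of port below -0.031 m and horizontal distance between blue_filter and port below 0.004 m and angle between blue_filter's own z axis and vertical below 0.12 rad and contact force between the fingers and blue_filter below 0.3 N and value of joint nut_thread above 1 rad), for 0.2 s.
2. the nut is screwed down until it bottoms out (z of blue_filter in the frame of port below -0.031 m and horizontal distance between blue_filter and port below 0.004 m and angle between blue_filter's own z axis and vertical below 0.12 rad and value of joint nut_thread below 0.1 rad), for 0.1 s.
At the end, for the whole second after the job is handed in: The blue cartridge is fully home in the holder (within 3 mm of the bore's floor, upright); the nut, having been bottomed, is backed off a quarter turn (1.57 rad within 0.32 rad), still, and the fingers still grip it with more than 3 N (z of blue_filter in the frame of port below -0.031 m and horizontal distance between blue_filter and port below 0.004 m and angle between blue_filter's own z axis and vertical below 0.12 rad and value of joint nut_thread between 1.25 and 1.89 rad and velocity of joint nut_thread between -0.05 and 0.05 rad/s and contact force between the fingers and gland_nut above 3 N); the arm keeps its last pose, push and grip.
It fails at once if another part or bystander is knocked over or moved by more than 40 mm (distance of any of red_filter, vial, fitting, plug, spacer, specimen_cup, reagent from where it was at the start of the episode above 0.04 m or angle between any of red_filter, vial, fitting, plug, spacer, specimen_cup, reagent's own z axis and vertical above 0.6 rad).
It also fails if it takes over 72 s, if anything falls off the work surface, if the arm or the gripper's body presses on something with over 40 N, if the wrist force passes 120 N, or if a joint passes its speed limit or range.

## Working session

There is one attempt and no reset: what is moved stays moved. The work goes in short steps, Python scripts to look and compute and a tool call to move; the robot and the scene stay as the last step left them, time stands still between calls to the robot, and variables do not carry over. Pictures are saved under pics/ and viewed, about 8 in all and at most 12, crops included, and the job is handed in when it is done.

Besides the shell and the picture viewer there is one more tool, called by a JSON object that holds its "op" and its "data". drive_tool: Moves the arm, as the interface text tells. Its arguments: {"type":"object","properties":{"rows":{"type":"array","items":{"type":"object","properties":{"offset":{"type":"array","items":{"type":"number"}},"spin":{"type":"number"},"jaw":{"type":"number"}}}},"force":{"type":"number"}},"required":["rows"]}

```bash
mkdir -p pics
cat > h.py <<'E'
import numpy as np, cv2
from cell import manip, eyes, finder
def cloud(c):
    h,w=c["depth"].shape; f=h/2/np.tan(np.radians(c["vfov"])/2)
    u,v=np.meshgrid(np.arange(w),np.arange(h)); d=c["depth"]
    P=np.stack([(u-c["cx"])/f*d,(v-c["cy"])/f*d,d],-1)
    R=cv2.Rodrigues(np.array(c["rvec"],float))[0]
    W=(P-np.array(c["tvec"],float).ravel())@R
    W[d==0]=np.nan
    return W
def state():
    s=manip.read_state(); print({k:np.round(s[k],3).tolist() for k in ("clock","joints","eef_pos","eef_rot","wrist_force","moment","finger_gap")})
E
python3 - <<'E'
from h import *
state()
for n in ("top","scene"):
    c=eyes.camera(n); cv2.imwrite(f"pics/{n}0.png",c["color"]); W=cloud(c); np.savez(f"{n}0.npz",W=W,c=c["color"])
    print(n,c["vfov"],c["cx"],c["cy"],np.round(np.ravel(c["tvec"])),np.round(np.ravel(c["rvec"]),3))
    for t in ("blue_filter","red_filter","gland_nut","holder","bin","reagent","specimen_cup","vial","fitting","plug","spacer"):
        for r in finder.find_in(n,t)[:3]:
            u,v=r["uv"]; print(t,np.round(r["uv"]),round(r["p"],2),np.round(W[int(v),int(u)]))
E
```

```text
{'clock': 0.0, 'joints': [-1.233, 0.3, 1.522, -0.0, 1.321, -0.067], 'eef_pos': [216.563, -505.412, 302.092], 'eef_rot': [-3.14, -0.0, 0.405], 'wrist_force': [-0.239, -0.001, 0.119], 'moment': [-0.018, 0.023, 0.006], 'finger_gap': 94.465}
top 49.782056168744035 316.3973063340152 249.26293917764062 [-56. 587. 996.] [ 2.186 -2.145  0.131]
blue_filter [231. 277.] 0.67 [529. 116.  75.]
blue_filter [280. 255.] 0.63 [572.  26.  70.]
blue_filter [288. 190.] 0.31 [716.  16.   6.]
red_filter [165. 268.] 0.51 [542. 242.  74.]
gland_nut [375. 283.] 0.76 [ 523. -156.   72.]
gland_nut [375. 282.] 0.67 [ 527. -160.   40.]
holder [376. 280.] 0.56 [ 529. -162.   36.]
bin [197. 291.] 0.95 [502. 194.   6.]
bin [374. 276.] 0.17 [ 539. -158.   40.]
specimen_cup [288. 192.] 0.64 [712.  16.   4.]
vial [191. 311.] 0.67 [464. 196.  45.]
fitting [161. 307.] 0.66 [468. 256.  43.]
fitting [373. 282.] 0.27 [ 527. -158.   40.]
spacer [230. 312.] 0.49 [461. 127.   3.]
spacer [377. 279.] 0.2 [ 531. -164.   38.]
scene 44.20390951523938 321.8211495567906 242.17659696701858 [ 538.  -46. 1433.] [ 0.622  2.475 -1.372]
blue_filter [387. 297.] 0.94 [541. 123.  51.]
blue_filter [341. 279.] 0.66 [590.  34.  52.]
red_filter [265. 189.] 0.53 [ 565. -380.   57.]
holder [319. 242.] 0.59 [ 542. -142.   25.]
bin [436. 334.] 0.79 [484. 204.   2.]
reagent [264. 187.] 0.93 [ 567. -382.   60.]
specimen_cup [285. 296.] 0.6 [714.  49.  67.]
vial [445. 315.] 0.83 [476. 209.  47.]
vial [461. 342.] 0.67 [483. 265.  27.]
fitting [461. 344.] 0.61 [481. 267.  24.]
plug [412. 333.] 0.57 [533. 195.  15.]
plug [318. 241.] 0.17 [ 544. -143.   28.]
spacer [419. 300.] 0.76 [474. 131.  25.]
```

Run:
```python
import cv2,numpy as np
t=cv2.imread("pics/top0.png")[160:360,120:440]; s=cv2.imread("pics/scene0.png")[150:370,230:500]
a=cv2.resize(t,(800,500),interpolation=3); cv2.imwrite("pics/topc.png",a)
cv2.imwrite("pics/scenec.png",cv2.resize(s,(730,595),interpolation=3))
```

```text
(no output)
```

View pics/topc.png

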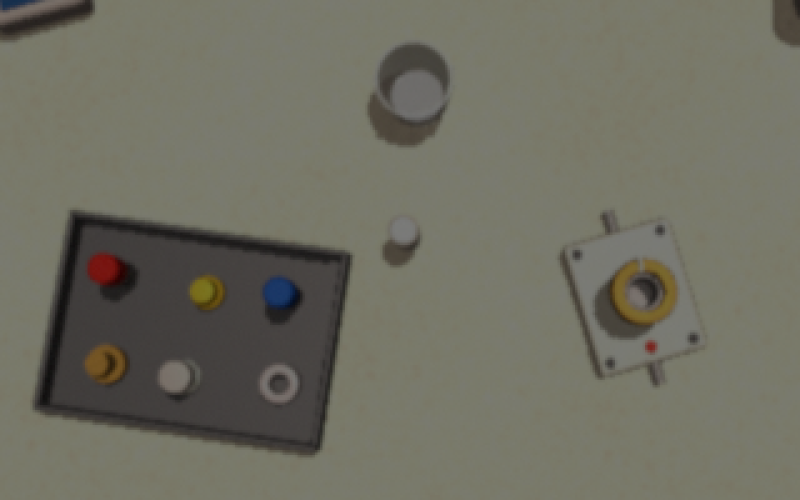

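View pics/scenec.png

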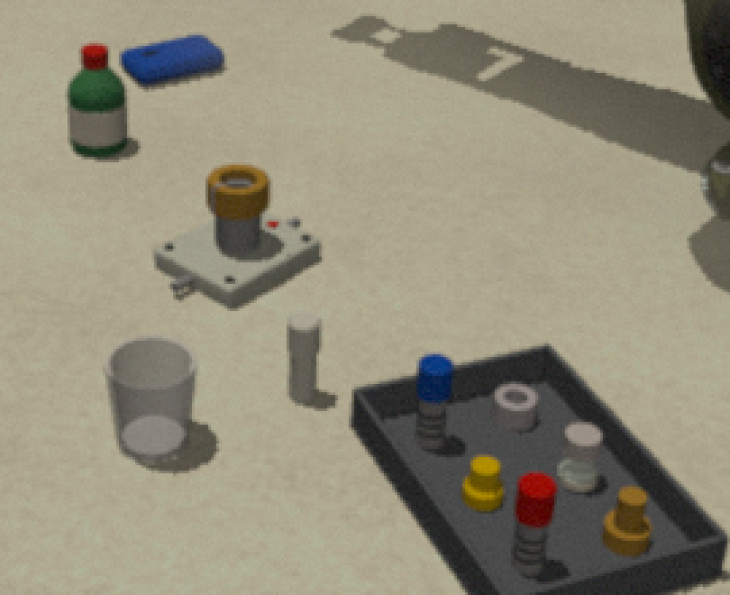

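Blue-headed candidates: the blue cartridge in the bin at top (231,277), the white look-alike on the counter at (280,253), and the red twin at (163,268). Only the first is in the bin with a blue head, and both crops confirm it. The nut is at about (377,277), with its white line pointing +x, roughly opposite the red dot. Next I'll measure them more closely.

Run:
```python
from h import *
for n in ("top","scene"):
    d=np.load(n+"0.npz"); W=d["W"]; hsv=cv2.cvtColor(d["c"],cv2.COLOR_BGR2HSV); H,S,V=cv2.split(hsv)
    for nm,m in (("blue",(H>105)&(H<130)&(S>120)),("brass",(H>12)&(H<28)&(S>120)),("reddot",((H<6)|(H>174))&(S>120))):
        for b,box in (("bin",(380,640,40,330)),("hold",(420,640,-260,-60))):
            q=m&(W[...,0]>box[0])&(W[...,0]<box[1])&(W[...,1]>box[2])&(W[...,1]<box[3]); 
            if q.sum()<3: continue
            P=W[q]; z=np.percentile(P[:,2],90); T=P[P[:,2]>z-6]
            print(n,nm,b,q.sum(),"z",np.round(np.percentile(P[:,2],[5,50,95])),"lo",np.round(T[:,:2].min(0)),"hi",np.round(T[:,:2].max(0)),"med",np.round(np.median(T,0)))
```

```text
top blue bin 137 z [62. 75. 78.] lo [518. 104.] hi [539. 128.] med [528. 116.  75.]
top brass bin 344 z [13. 22. 45.] lo [464. 177.] hi [536. 269.] med [472. 259.  43.]
top brass hold 310 z [78. 82. 85.] lo [ 509. -183.] hi [ 557. -136.] med [ 532. -160.   82.]
top reddot bin 175 z [47. 74. 78.] lo [532. 238.] hi [556. 261.] med [544. 249.  75.]
top reddot hold 10 z [19. 22. 23.] lo [ 490. -176.] hi [ 496. -172.] med [ 494. -174.   22.]
scene blue bin 202 z [51. 67. 76.] lo [523. 108.] hi [544. 131.] med [534. 122.  74.]
scene brass bin 584 z [ 6. 19. 42.] lo [465. 179.] hi [543. 272.] med [479. 263.  41.]
scene brass hold 329 z [61. 77. 82.] lo [ 512. -185.] hi [ 564. -133.] med [ 537. -153.   80.]
scene reddot bin 260 z [51. 69. 76.] lo [538. 240.] hi [560. 267.] med [549. 254.  73.]
scene reddot hold 6 z [20. 21. 23.] lo [ 491. -175.] hi [ 500. -168.] med [ 496. -172.   21.]
```

{"op": "drive_tool", "data": {"rows": [{"spin": -8.5}, {"spin": -8.5}, {"spin": -8.5}, {"spin": -8.5}, {"spin": -8.5}, {"spin": -8.5}, {"spin": -8.5}, {"spin": -8.5}, {"spin": -8.5}, {"spin": -8.5}, {"spin": -8.5}, {"spin": -8.5}, {"spin": -8.5}, {"spin": -8.5}, {"spin": -8.5}, {"spin": -8.5}, {"spin": -8.5}, {"spin": -8.5}, {"spin": -3.8}, {"spin": 0}], "force": 20}}

```text
validation failed for argument at $.ro...
```

{"op": "drive_tool", "data": {"rows": [{"offset": [-15.6, 31, 2.5]}, {"offset": [-15.6, 31, 2.5]}, {"offset": [-15.6, 31, 2.5]}, {"offset": [-15.6, 31, 2.5]}, {"offset": [-15.6, 31, 2.5]}, {"offset": [-15.6, 31, 2.5]}, {"offset": [-15.6, 31, 2.5]}, {"offset": [-15.6, 31, 2.5]}, {"offset": [-15.6, 31, 2.5]}, {"offset": [-15.6, 31, 2.5]}, {"offset": [-15.6, 31, 2.5]}, {"offset": [-15.6, 31, 2.5]}, {"offset": [-15.6, 31, 2.5]}, {"offset": [-15.6, 31, 2.5]}, {"offset": [-15.6, 31, 2.5]}, {"offset": [-15.6, 31, 2.5]}, {"offset": [-15.6, 31, 2.5]}, {"offset": [-15.6, 31, 2.5]}, {"offset": [-15.6, 31, 2.5]}, {"offset": [-15.6, 31, 2.5]}]}}

```text
validation failed for argument at $.ro...
```

{"op": "drive_tool", "data": {"rows": [{"offset": [0, 0, 0], "spin": -8.5, "jaw": 94}, {"offset": [0, 0, 0], "spin": -8.5, "jaw": 94}, {"offset": [0, 0, 0], "spin": -8.5, "jaw": 94}, {"offset": [0, 0, 0], "spin": -8.5, "jaw": 94}, {"offset": [0, 0, 0], "spin": -8.5, "jaw": 94}, {"offset": [0, 0, 0], "spin": -8.5, "jaw": 94}, {"offset": [0, 0, 0], "spin": -8.5, "jaw": 94}, {"offset": [0, 0, 0], "spin": -8.5, "jaw": 94}, {"offset": [0, 0, 0], "spin": -8.5, "jaw": 94}, {"offset": [0, 0, 0], "spin": -8.5, "jaw": 94}, {"offset": [0, 0, 0], "spin": -8.5, "jaw": 94}, {"offset": [0, 0, 0], "spin": -8.5, "jaw": 94}, {"offset": [0, 0, 0], "spin": -8.5, "jaw": 94}, {"offset": [0, 0, 0], "spin": -8.5, "jaw": 94}, {"offset": [0, 0, 0], "spin": -8.5, "jaw": 94}, {"offset": [0, 0, 0], "spin": -8.5, "jaw": 94}, {"offset": [0, 0, 0], "spin": -8.5, "jaw": 94}, {"offset": [0, 0, 0], "spin": -8.5, "jaw": 94}, {"offset": [0, 0, 0], "spin": -3.8, "jaw": 94}], "force": 20}}

```text
clock: 3.1
eef_pos: [276.7, -475.7, 298.8]
eef_rot: [-3.105, -0.057, 3.052]
wrist_force: [0.2, -0.4, -0.4]
finger_gap: 94.1
```

{"op": "drive_tool", "data": {"rows": [{"offset": [-15, 31, 0], "spin": 0, "jaw": 94}, {"offset": [-15, 31, 0], "spin": 0, "jaw": 94}, {"offset": [-15, 31, 0], "spin": 0, "jaw": 94}, {"offset": [-15, 31, 0], "spin": 0, "jaw": 94}, {"offset": [-15, 31, 0], "spin": 0, "jaw": 94}, {"offset": [-15, 31, 0], "spin": 0, "jaw": 94}, {"offset": [-15, 31, 0], "spin": 0, "jaw": 94}, {"offset": [-15, 31, 0], "spin": 0, "jaw": 94}, {"offset": [-15, 31, 0], "spin": 0, "jaw": 94}, {"offset": [-15, 31, 0], "spin": 0, "jaw": 94}, {"offset": [0, 0, 0], "spin": 0, "jaw": 94}]}}

```text
clock: 4.2
eef_pos: [453.8, -179.4, 279.3]
eef_rot: [-3.106, -0.056, 3.052]
wrist_force: [-1.0, -0.3, 0.6]
finger_gap: 93.9
```

```bash
python3 -c "
from h import *
state()"
```

```text
{'clock': 4.2, 'joints': [-0.433, 0.201, 1.702, -0.054, 1.28, -1.898], 'eef_pos': [453.772, -179.419, 279.286], 'eef_rot': [-3.106, -0.056, 3.052], 'wrist_force': [-1.021, -0.335, 0.565], 'moment': [0.051, -0.134, 0.049], 'finger_gap': 93.874}
```

The spin ran past a wrist-joint limit, and that left the commanded pose tilted by about 0.067 rad. Rows can't command tilt directly. The fingertips lean inward along azimuth 27°, so pushing outward at the reach limit on that azimuth should level the tool.

{"op": "drive_tool", "data": {"rows": [{"offset": [-6.2, 29.5, 0], "spin": 0, "jaw": 94}, {"offset": [-6.2, 29.5, 0], "spin": 0, "jaw": 94}, {"offset": [-6.2, 29.5, 0], "spin": 0, "jaw": 94}, {"offset": [-6.2, 29.5, 0], "spin": 0, "jaw": 94}, {"offset": [-6.2, 29.5, 0], "spin": 0, "jaw": 94}, {"offset": [-6.2, 29.5, 0], "spin": 0, "jaw": 94}, {"offset": [-6.2, 29.5, 0], "spin": 0, "jaw": 94}, {"offset": [-6.2, 29.5, 0], "spin": 0, "jaw": 94}, {"offset": [-6.2, 29.5, 0], "spin": 0, "jaw": 94}, {"offset": [-6.2, 29.5, 0], "spin": 0, "jaw": 94}, {"offset": [-6.2, 29.5, 0], "spin": 0, "jaw": 94}, {"offset": [-6.2, 29.5, 0], "spin": 0, "jaw": 94}, {"offset": [-6.2, 29.5, 0], "spin": 0, "jaw": 94}, {"offset": [-6.2, 29.5, 0], "spin": 0, "jaw": 94}, {"offset": [-6.2, 29.5, 0], "spin": 0, "jaw": 94}, {"offset": [-6.2, 29.5, 0], "spin": 0, "jaw": 94}, {"offset": [-6.2, 29.5, 0], "spin": 0, "jaw": 94}, {"offset": [-17, 10.7, 0], "spin": 0, "jaw": 94}, {"offset": [-17, 10.7, 0], "spin": 0, "jaw": 94}, {"offset": [-17, 10.7, 0], "spin": 0, "jaw": 94}]}}

```text
clock: 6.2
eef_pos: [657.5, 334.2, 251.6]
eef_rot: [-3.106, -0.056, 3.048]
wrist_force: [0.2, -1.0, -0.1]
finger_gap: 93.9
```

```bash
cat >> h.py <<'E'
from scipy.spatial.transform import Rotation as Ro
def tilt():
    s=manip.read_state(); R=Ro.from_euler('xyz',s["eef_rot"]).as_matrix(); p=np.array(s["eef_pos"])
    print("t",s["clock"],"p",p.round(1),"r",np.hypot(*p[:2]).round(1),"zaxis",R[:2,2].round(4),"xaxis",R[:,0].round(3),"yaxis",R[:,1].round(3),"gp",(p+78*R[:,2]).round(1),"j",np.round(s["joints"],3),"gap",s["finger_gap"])
E
python3 -c "
from h import *
tilt()"
```

```text
t 6.2 p [657.5 334.2 251.6] r 737.6 zaxis [-0.059  -0.0305] xaxis [-0.994  0.093  0.056] yaxis [ 0.091  0.995 -0.036] gp [652.9 331.8 173.7] j [ 0.421  0.811  0.867 -0.004  1.53  -1.057] gap 93.85232418336108
```

{"op": "drive_tool", "data": {"rows": [{"offset": [-17, 10.7, -1], "spin": 0, "jaw": 94}, {"offset": [-17, 10.7, -1], "spin": 0, "jaw": 94}, {"offset": [-17, 10.7, -1], "spin": 0, "jaw": 94}, {"offset": [-17, 10.7, -1], "spin": 0, "jaw": 94}, {"offset": [0, 0, 0], "spin": 0, "jaw": 94}]}}

```text
clock: 6.7
eef_pos: [729.9, 370.4, 247.1]
eef_rot: [-3.105, -0.058, 3.048]
wrist_force: [0.9, -0.4, -0.4]
finger_gap: 93.9
```

```bash
python3 -c "
from h import *
tilt()"
```

```text
t 6.7 p [729.9 370.4 247.1] r 818.5 zaxis [-0.0607 -0.0313] xaxis [-0.994  0.094  0.058] yaxis [ 0.092  0.995 -0.037] gp [725.1 368.  169.3] j [ 0.426  1.112  0.343 -0.003  1.755 -1.053] gap 93.87796363235663
```

Nearly at the limit (j3 = 0.34, floor 0.23). I'll push a little further and read the result.

{"op": "drive_tool", "data": {"rows": [{"offset": [-17, 10.7, -1], "spin": 0, "jaw": 94}, {"offset": [-17, 10.7, -1], "spin": 0, "jaw": 94}, {"offset": [0, 0, 0], "spin": 0, "jaw": 94}]}}

```text
clock: 7.0
eef_pos: [741.2, 376.8, 243.5]
eef_rot: [-3.115, -0.041, 3.048]
wrist_force: [0.5, -0.7, 0.5]
finger_gap: 93.9
```

```bash
python3 -c "
from h import *
tilt()"
```

```text
t 7.0 p [741.2 376.8 243.5] r 831.4 zaxis [-0.0437 -0.0226] xaxis [-0.995  0.093  0.041] yaxis [ 0.092  0.995 -0.027] gp [737.8 375.  165.6] j [ 0.427  1.172  0.24  -0.003  1.78  -1.052] gap 93.93742758168545
```

{"op": "drive_tool", "data": {"rows": [{"offset": [-17, 10.7, 0], "spin": 0, "jaw": 94}, {"offset": [-17, 10.7, 0], "spin": 0, "jaw": 94}, {"offset": [0, 0, 0], "spin": 0, "jaw": 94}]}}

```text
clock: 7.3
eef_pos: [746.4, 379.9, 235.1]
eef_rot: [-3.127, -0.022, 3.049]
wrist_force: [0.4, 0.7, -0.7]
finger_gap: 94.1
```

```bash
python3 -c "
from h import *
tilt()"
```

```text
t 7.3 p [746.4 379.9 235.1] r 837.6 zaxis [-0.0229 -0.0121] xaxis [-0.996  0.092  0.022] yaxis [ 0.092  0.996 -0.014] gp [744.7 379.  157.1] j [ 0.427  1.183  0.237 -0.002  1.748 -1.051] gap 94.11266305340536
```

Tilt is down to 0.026. Two more rows should bring it close to zero.

{"op": "drive_tool", "data": {"rows": [{"offset": [-17, 10.7, 0], "spin": 0, "jaw": 94}, {"offset": [-17, 10.7, 0], "spin": 0, "jaw": 94}, {"offset": [0, 0, 0], "spin": 0, "jaw": 94}]}}

```text
clock: 7.6
eef_pos: [751.5, 382.5, 226.3]
eef_rot: [-3.139, -0.003, 3.049]
wrist_force: [0.4, 0.1, -0.4]
finger_gap: 94.1
```

```bash
python3 -c "
from h import *
tilt()"
```

```text
t 7.6 p [751.5 382.5 226.3] r 843.3 zaxis [-0.0037 -0.0022] xaxis [-0.996  0.092  0.003] yaxis [ 0.092  0.996 -0.003] gp [751.2 382.4 148.3] j [ 0.428  1.194  0.236 -0.     1.716 -1.051] gap 94.13140093656317
```

{"op": "drive_tool", "data": {"rows": [{"offset": [10, -10, 0], "spin": 0, "jaw": 94}, {"offset": [16.3, -19.8, 0], "spin": -5.3, "jaw": 94}, {"offset": [16.3, -19.8, 0], "spin": 0, "jaw": 94}, {"offset": [16.3, -19.8, 0], "spin": 0, "jaw": 94}, {"offset": [16.3, -19.8, 0], "spin": 0, "jaw": 94}, {"offset": [16.3, -19.8, 0], "spin": 0, "jaw": 94}, {"offset": [16.3, -19.8, 0], "spin": 0, "jaw": 94}, {"offset": [16.3, -19.8, 0], "spin": 0, "jaw": 94}, {"offset": [16.3, -19.8, 0], "spin": 0, "jaw": 94}, {"offset": [16.3, -19.8, 0], "spin": 0, "jaw": 94}, {"offset": [16.3, -19.8, 0], "spin": 0, "jaw": 94}, {"offset": [16.3, -19.8, 0], "spin": 0, "jaw": 94}, {"offset": [16.3, -19.8, 0], "spin": 0, "jaw": 94}, {"offset": [16.3, -19.8, 0], "spin": 0, "jaw": 94}, {"offset": [0, 0, 0], "spin": 0, "jaw": 94}]}}

```text
clock: 9.1
eef_pos: [525.9, 118.3, 229.2]
eef_rot: [-3.139, -0.003, 3.135]
wrist_force: [-1.1, 0.4, -1.3]
finger_gap: 93.9
```

```bash
cat >> h.py <<'E'
def fcloud(c):
    h,w=c["depth"].shape; f=h/2/np.tan(np.radians(c["vfov"])/2)
    u,v=np.meshgrid(np.arange(w),np.arange(h)); d=c["depth"]
    x=u-c["cx"];y=v-c["cy"];r=np.hypot(x,y)+1e-9;th=r/f
    k=np.where(th<1.45,np.tan(np.minimum(th,1.45)),np.nan)/r
    P=np.stack([x*k*d,y*k*d,d],-1)
    R=cv2.Rodrigues(np.array(c["rvec"],float))[0]
    W=(P-np.array(c["tvec"],float).ravel())@R
    W[d==0]=np.nan
    return W
E
python3 - <<'E'
from h import *
tilt()
c=eyes.camera("wrist"); cv2.imwrite("pics/w1.png",c["color"]); W=fcloud(c)
R=cv2.Rodrigues(np.array(c["rvec"],float))[0]; print("cam pos",(-R.T@np.ravel(c["tvec"])).round(1),"fwd",R[2].round(3),c["vfov"])
H,S,V=cv2.split(cv2.cvtColor(c["color"],cv2.COLOR_BGR2HSV))
q=(H>105)&(H<130)&(S>120)&(W[...,2]<100)&(W[...,2]>40)
P=W[q]; T=P[P[:,2]>68]; print(len(P),len(T),np.argwhere(q).mean(0)[::-1],np.percentile(P[:,2],[5,50,95]).round(1),T.min(0).round(1),T.max(0).round(1),np.median(T,0).round(1))
(xc,yc),r=cv2.minEnclosingCircle(T[:,:2].astype(np.float32)); print(xc,yc,r)
E
```

```text
t 9.1 p [525.9 118.3 229.2] r 539.0 zaxis [-0.003  -0.0022] xaxis [-1.     0.007  0.003] yaxis [ 0.007  1.    -0.002] gp [525.6 118.1 151.2] j [ 0.154  0.349  1.635 -0.002  1.161 -1.41 ] gap 93.94437159816104
cam pos [451.8 119.6 311.4] fwd [ 0.253 -0.004 -0.967] 65.70646984690485
1161 976 [318.34797588 262.97243755] [56.6 74.6 75.9] [518.5 106.6  68.1] [542.3 129.6  77.4] [529.  118.2  74.8]
530.4179077148438 118.14810943603516 12.240883827209473
```

View pics/w1.png

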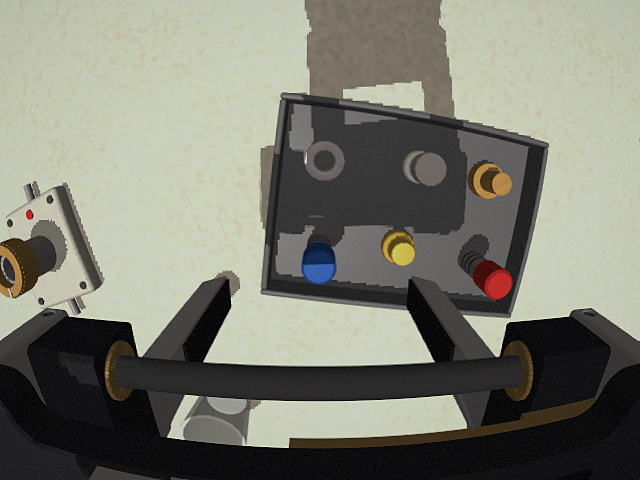

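The wrist view shows the blue head at (318,263), between the fingers, with red well to the right at (497,280). The wrist-camera fit puts the blue head at (530.4, 118.1), top at 75, radius 12.2, which matches the given sizes. Descending to grip high on the head.

{"op": "drive_tool", "data": {"rows": [{"offset": [-4.6, 0, 0], "spin": 0, "jaw": 70}, {"offset": [0, 0, 20], "spin": 0, "jaw": 60}, {"offset": [0, 0, 20], "spin": 0, "jaw": 60}, {"offset": [0, 0, 20], "spin": 0, "jaw": 60}, {"offset": [0, 0, 13], "spin": 0, "jaw": 60}, {"offset": [0, 0, 5.5], "spin": 0, "jaw": 60}, {"offset": [0, 0, 0], "spin": 0, "jaw": 45}, {"offset": [0, 0, 0], "spin": 0, "jaw": 30}, {"offset": [0, 0, 0], "spin": 0, "jaw": 15}, {"offset": [0, 0, 0], "spin": 0, "jaw": 15}, {"offset": [0, 0, 0], "spin": 0, "jaw": 15}, {"offset": [0, 0, 0], "spin": 0, "jaw": 15}], "force": 20}}

```text
clock: 10.35
eef_pos: [531.4, 119.7, 150.5]
eef_rot: [-3.14, -0.003, 3.136]
wrist_force: [-0.1, -0.1, 2.6]
finger_gap: 23.0
```

```bash
python3 -c "
from h import *
tilt()"
```

```text
t 10.35 p [531.4 119.7 150.5] r 544.7 zaxis [-0.0026 -0.0018] xaxis [-1.     0.005  0.003] yaxis [ 0.005  1.    -0.002] gp [531.2 119.5  72.5] j [ 0.155  0.464  1.679 -0.002  1.002 -1.41 ] gap 22.97936922331011
```

{"op": "drive_tool", "data": {"rows": [{"offset": [0, 0, -15], "spin": 0, "jaw": 15}, {"offset": [0, 0, -30], "spin": 0, "jaw": 15}, {"offset": [0, 0, -30], "spin": 0, "jaw": 15}, {"offset": [0, 0, -20], "spin": 0, "jaw": 15}, {"offset": [0, -27.5, 0], "spin": 0, "jaw": 15}, {"offset": [0, -27.5, 0], "spin": 0, "jaw": 15}, {"offset": [0, -27.5, 0], "spin": 0, "jaw": 15}, {"offset": [0, -27.5, 0], "spin": 0, "jaw": 15}, {"offset": [0, -27.5, 0], "spin": 0, "jaw": 15}, {"offset": [0, -27.5, 0], "spin": 0, "jaw": 15}, {"offset": [0, -27.5, 0], "spin": 0, "jaw": 15}, {"offset": [0, -27.5, 0], "spin": 0, "jaw": 15}, {"offset": [0, 0, 0], "spin": 0, "jaw": 15}, {"offset": [0, 0, 0], "spin": 0, "jaw": 15}]}}

```text
clock: 11.75
eef_pos: [530.3, -100.3, 245.5]
eef_rot: [-3.14, -0.004, 3.135]
wrist_force: [-0.8, 0.4, -1.5]
finger_gap: 23.6
```

Run:
```python
from h import *
tilt()
c=eyes.camera("wrist"); cv2.imwrite("pics/w2.png",c["color"]); W=fcloud(c); np.savez("w2.npz",W=W,c=c["color"],**{k:np.ravel(c[k]) for k in("rvec","tvec","vfov","cx","cy")})
H,S,V=cv2.split(cv2.cvtColor(c["color"],cv2.COLOR_BGR2HSV))
q=(H>105)&(H<130)&(S>120); P=W[q]; P=P[(P[:,2]>120)&(P[:,2]<185)]; T=P[P[:,2]>165-3]
print("blue",len(P),np.percentile(P[:,2],[2,50,98]).round(1),cv2.minEnclosingCircle(T[:,:2].astype(np.float32)))
q=(H>12)&(H<28)&(S>100)&(abs(W[...,0]-533)<50)&(abs(W[...,1]+160)<50); P=W[q]
z=np.percentile(P[:,2],95); T=P[P[:,2]>z-4]; print("brass",len(P),len(T),np.percentile(P[:,2],[5,50,95]).round(1),T.min(0).round(1),T.max(0).round(1))
from scipy.optimize import least_squares
(xc,yc),r=cv2.minEnclosingCircle(T[:,:2].astype(np.float32)); print(xc,yc,r)
```

```text
t 11.75 p [ 530.3 -100.3  245.5] r 539.7 zaxis [-0.0035 -0.0018] xaxis [-1.     0.006  0.004] yaxis [ 0.006  1.    -0.002] gp [ 530.  -100.5  167.5] j [-0.254  0.332  1.617 -0.003  1.195 -1.817] gap 23.61596188267798
blue 2518 [147.1 169.5 171.3] ((527.0657958984375, -99.85212707519531), 13.424277305603027)
brass 5075 1532 [ 71.   82.5 275. ] [ 495.6 -166.1  271.1] [ 513.4 -110.   289. ]
504.00787353515625 -138.1042022705078 29.257646560668945
```

View pics/w2.png

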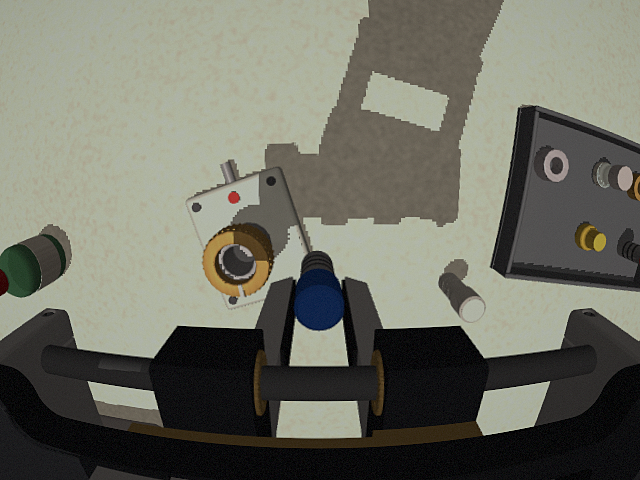

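Run:
```python
from h import *
from scipy.optimize import least_squares
d=np.load("w2.npz"); W=d["W"]; H,S,V=cv2.split(cv2.cvtColor(d["c"],cv2.COLOR_BGR2HSV)); vv,uu=np.mgrid[:480,:640]
box=(uu>190)&(uu<285)&(vv>215)&(vv<305)
z=W[...,2]; m=box&(S>60)&(H>10)&(H<30)&(z>74)&(z<92); print("z",np.percentile(z[m],[50,75,95]))
zt=np.median(z[m&(z>80)]); top=box&(abs(z-zt)<2.0)&(abs(W[...,0]-533)<30)&(abs(W[...,1]+160)<30); P=W[top][:,:2]
c,r=cv2.minEnclosingCircle(P.astype(np.float32)); print("zt",zt,len(P),"outer",c,r)
res=least_squares(lambda p:np.hypot(*(P-p).T).clip(0,99)-0 if 0 else np.r_[np.minimum(0,np.hypot(*(P-p).T)-15),np.maximum(0,np.hypot(*(P-p).T)-25)],c); print("annulus fit",res.x,res.cost)
n=res.x
# robust via angle-binned inner/outer edges
a=np.arctan2(P[:,1]-n[1],P[:,0]-n[0]); rr=np.hypot(*(P-n).T)
for k in range(-6,6):
    s=(a>=k*np.pi/6)&(a<(k+1)*np.pi/6); print(k*30,s.sum(),np.percentile(rr[s],[3,97]).round(1) if s.sum()>3 else "")
wl=top&(S<60)&(V>110); Q=W[wl]; print("white",len(Q),Q.mean(0).round(1) if len(Q) else "", np.degrees(np.arctan2(*(Q.mean(0)[:2]-n)[::-1])) )
rd=((H<6)|(H>174))&(S>120)&(uu>215)&(uu<250)&(vv>185)&(vv<212); Q=W[rd]; print("red",Q.mean(0).round(1),np.degrees(np.arctan2(*(Q.mean(0)[:2]-n)[::-1])))
q=(H>105)&(H<130)&(S>120)&(z>167.5)&(z<176); P=W[q]; print("blue",len(P),cv2.minEnclosingCircle(P[:,:2].astype(np.float32)),np.median(P,0))
```

```text
z [81.61637705 82.16681126 82.84356634]
zt 81.78923325027881 2204 outer (535.1084594726562, -158.85537719726562) 25.47575569152832
annulus fit [ 535.15427998 -159.24041128] 0.8737445431651562
-180 189 [15.6 24.5]
-150 185 [15.1 24.2]
-120 173 [15.2 24.2]
-90 166 [15.4 24.2]
-60 172 [15.5 24.3]
-30 166 [15.2 24.4]
0 187 [15.5 24.8]
30 178 [15.2 24.4]
60 184 [15.3 24.3]
90 195 [15.4 24.3]
120 209 [15.4 24.5]
150 200 [15.5 24.4]
white 61 [ 553.4 -156.3   82.5] 9.026857379918718
red [nan nan nan] nan
blue 1804 ((527.0657958984375, -99.85212707519531), 13.424277305603027) [527.76433976 -99.64046452 169.87124291]
```

Run:
```python
from h import *
d=np.load("w2.npz"); W=d["W"]; H,S,V=cv2.split(cv2.cvtColor(d["c"],cv2.COLOR_BGR2HSV)); vv,uu=np.mgrid[:480,:640]; z=W[...,2]
b=(H>105)&(H<130)&(S>120)&(uu>285)&(uu<350)&(vv>265)&(vv<335)
for zl in (166,168,169,169.5):
    P=W[b&(z>zl)]; print(zl,len(P),np.percentile(P,[1,3,50,97,99],axis=0).round(1)[:,:2].T.tolist(),np.percentile(P[:,2],[5,50,95]).round(1))
# along the column through the head: x,z profile
u0=int(uu[b].mean()); 
for v in range(265,336,3): print(v,W[v,u0].round(1),d["c"][v,u0],end=" | ")
```

```text
166 1903 [[517.5, 518.0, 527.4, 538.1, 539.0], [-111.4, -110.7, -99.7, -89.2, -88.3]] [167.7 169.8 171.1]
168 1774 [[517.9, 518.6, 527.8, 538.2, 539.0], [-111.4, -110.3, -100.0, -89.4, -88.3]] [168.5 169.9 171.1]
169 1542 [[518.6, 519.3, 528.3, 538.2, 539.0], [-111.4, -110.2, -100.1, -89.9, -88.3]] [169.2 170.  171.2]
169.5 1263 [[518.9, 519.7, 528.4, 538.0, 539.0], [-111.5, -109.9, -100.1, -90.3, -88.3]] [169.6 170.2 171.3]
265 [ 518.9 -100.1  134. ] [46 46 50] | 268 [ 519.4 -100.1  137.9] [43 33 29] | 271 [ 516.9 -100.1  150.1] [49 22  5] | 274 [ 516.8 -100.   154.9] [47 22  5] | 277 [ 517.6 -100.   157.2] [48 20  2] | 280 [ 517.1 -100.   162.8] [50 21  8] | 283 [ 517.4 -100.   165.9] [47 21  6] | 286 [ 517.5 -100.   169.6] [71 37 17] | 289 [ 519.2 -100.   169.1] [70 33 15] | 292 [ 520.2 -100.   170.2] [76 38 15] | 295 [ 521.4 -100.   170.8] [75 38 20] | 298 [ 523.3 -100.   170. ] [73 34 15] | 301 [ 524.7 -100.   170.2] [71 35 12] | 304 [ 526.2 -100.1  170.3] [73 36 18] | 307 [ 527.6 -100.1  170.4] [74 38 14] | 310 [ 529.2 -100.1  170.3] [74 35 18] | 313 [ 530.9 -100.1  170. ] [77 40 22] | 316 [ 532.5 -100.1  169.9] [77 38 19] | 319 [ 534.2 -100.1  169.7] [71 36 15] | 322 [ 536.1 -100.1  169.1] [70 32  6] | 325 [ 536.8 -100.1  170.9] [71 31 11] | 328 [ 539.  -100.1  169.8] [73 34 13] | 331 [ 6.312e+02 -1.013e+02  2.000e-01] [150 159 151] | 334 [ 6.350e+02 -1.014e+02 -6.000e-01] [163 182 176] |
```

Relative to the cartridge (529.0, -100.0), the nut axis (535.2, -159.2) is +6.2 in x and -59.2 in y. The white line is about 170° away from the dot, which agrees with the nut's top height of about 82. Moving over and lowering partway.

{"op": "drive_tool", "data": {"rows": [{"offset": [-2.5, -20, 0], "spin": 0, "jaw": 15}, {"offset": [-2, -20, 0], "spin": 0, "jaw": 15}, {"offset": [-2, -19.2, 0], "spin": 0, "jaw": 15}, {"offset": [0, 0, 0], "spin": 0, "jaw": 15}, {"offset": [0, 0, 0], "spin": 0, "jaw": 15}, {"offset": [0, 0, 8], "spin": 0, "jaw": 15}, {"offset": [0, 0, 8], "spin": 0, "jaw": 15}, {"offset": [0, 0, 6], "spin": 0, "jaw": 15}, {"offset": [0, 0, 4], "spin": 0, "jaw": 15}, {"offset": [0, 0, 4], "spin": 0, "jaw": 15}, {"offset": [0, 0, 2], "spin": 0, "jaw": 15}, {"offset": [0, 0, 0], "spin": 0, "jaw": 15}]}}

```text
clock: 13.0
eef_pos: [536.5, -159.5, 213.5]
eef_rot: [-3.14, -0.004, 3.136]
wrist_force: [-0.6, -1.0, -1.4]
finger_gap: 23.5
```

Run:
```python
from h import *
tilt(); state()
c=eyes.camera("wrist"); W=fcloud(c); H,S,V=cv2.split(cv2.cvtColor(c["color"],cv2.COLOR_BGR2HSV)); vv,uu=np.mgrid[:480,:640]; z=W[...,2]
im=c["color"][180:360,210:430]; cv2.imwrite("pics/w3.png",cv2.resize(im,None,fx=3,fy=3))
b=(H>105)&(H<130)&(S>120)&(uu>285)&(uu<350)&(vv>255)&(vv<340)
P=W[b]; print("blue",np.percentile(P,[1,3,50,97,99],axis=0).round(1).T.tolist())
t=(abs(z-82)<2)&(abs(W[...,0]-535)<28)&(abs(W[...,1]+159)<28)&(S>60)&(H>10)&(H<30); P=W[t]; print("nut",len(P),P.min(0).round(1),P.max(0).round(1))
```

```text
t 13.0 p [ 536.5 -159.5  213.5] r 559.7 zaxis [-0.0035 -0.002 ] xaxis [-1.     0.005  0.004] yaxis [ 0.005  1.    -0.002] gp [ 536.2 -159.6  135.5] j [-0.353  0.41   1.59  -0.003  1.144 -1.918] gap 23.524005946154727
{'clock': 13.0, 'joints': [-0.353, 0.41, 1.59, -0.003, 1.144, -1.918], 'eef_pos': [536.499, -159.472, 213.5], 'eef_rot': [-3.14, -0.004, 3.136], 'wrist_force': [-0.634, -0.953, -1.351], 'moment': [0.053, -0.211, 0.013], 'finger_gap': 23.524}
blue [[nan, nan, nan, nan, nan], [nan, nan, nan, nan, nan], [nan, nan, nan, nan, nan]]
nut 1855 [ 510.7 -184.1   80. ] [ 544.2 -134.9   83.7]
```

View pics/w3.png

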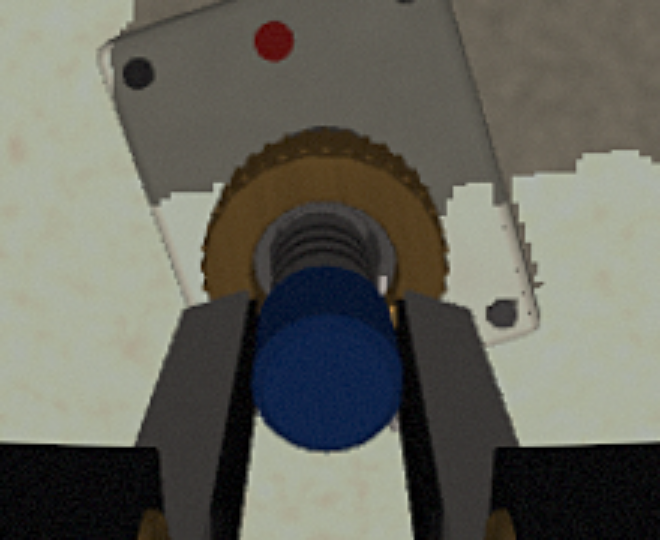

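The cartridge sits centred in the nut (both at about x=325 in the crop), with no contact force. Lowering on.

{"op": "drive_tool", "data": {"rows": [{"offset": [0, 0, 4], "spin": 0, "jaw": 15}, {"offset": [0, 0, 4], "spin": 0, "jaw": 15}, {"offset": [0, 0, 4], "spin": 0, "jaw": 15}, {"offset": [0, 0, 0], "spin": 0, "jaw": 15}]}}

```text
clock: 13.45
eef_pos: [536.3, -159.5, 201.0]
eef_rot: [-3.14, -0.004, 3.136]
wrist_force: [-1.1, -0.1, -0.4]
finger_gap: 23.6
```

```bash
python3 -c "
from h import *
state()"
```

```text
{'clock': 13.45, 'joints': [-0.354, 0.425, 1.601, -0.003, 1.119, -1.918], 'eef_pos': [536.283, -159.472, 200.963], 'eef_rot': [-3.14, -0.004, 3.136], 'wrist_force': [-1.061, -0.143, -0.366], 'moment': [0.141, -0.129, 0.01], 'finger_gap': 23.587}
```

{"op": "drive_tool", "data": {"rows": [{"offset": [0, 0, 4], "spin": 0, "jaw": 15}, {"offset": [0, 0, 4], "spin": 0, "jaw": 15}, {"offset": [0, 0, 4], "spin": 0, "jaw": 15}, {"offset": [0, 0, 3], "spin": 0, "jaw": 15}, {"offset": [0, 0, 1.5], "spin": 0, "jaw": 15}, {"offset": [0, 0, 0], "spin": 0, "jaw": 15}, {"offset": [0, 0, 0], "spin": 0, "jaw": 15}]}}

```text
clock: 14.15
eef_pos: [536.5, -159.6, 185.3]
eef_rot: [-3.139, -0.003, 3.136]
wrist_force: [1.1, 0.6, -0.7]
finger_gap: 23.5
```

{"op": "drive_tool", "data": {"rows": [{"offset": [0, 0, 0], "spin": 0, "jaw": 30}, {"offset": [0, 0, 0], "spin": 0, "jaw": 40}, {"offset": [0, 0, 0], "spin": 0, "jaw": 60}, {"offset": [0, 0, 0], "spin": 0, "jaw": 80}, {"offset": [0, 0, 0], "spin": 0, "jaw": 80}, {"offset": [0, 0, 0], "spin": 0, "jaw": 80}]}}

```text
clock: 14.75
eef_pos: [536.4, -159.5, 185.2]
eef_rot: [-3.139, -0.003, 3.136]
wrist_force: [-0.4, -0.5, 0.6]
finger_gap: 66.3
```

Run:
```python
from h import *
tilt(); state()
c=eyes.camera("wrist"); W=fcloud(c); H,S,V=cv2.split(cv2.cvtColor(c["color"],cv2.COLOR_BGR2HSV)); vv,uu=np.mgrid[:480,:640]; z=W[...,2]
im=c["color"][180:360,210:430]; cv2.imwrite("pics/w4.png",cv2.resize(im,None,fx=3,fy=3))
b=(H>105)&(H<130)&(S>120)&(uu>270)&(uu<370)&(vv>240)&(vv<350)&(z>60)
P=W[b]; print("blue",len(P),np.percentile(P,[1,3,50,97,99],axis=0).round(1).T.tolist())
for v in range(255,345,4): print(v,W[v,319].round(1),end=" | ")
```

```text
t 14.75 p [ 536.4 -159.5  185.2] r 559.7 zaxis [-0.0032 -0.0021] xaxis [-1.     0.005  0.003] yaxis [ 0.005  1.    -0.002] gp [ 536.2 -159.7  107.2] j [-0.354  0.445  1.613 -0.003  1.086 -1.918] gap 66.30965184964069
{'clock': 14.75, 'joints': [-0.354, 0.445, 1.613, -0.003, 1.086, -1.918], 'eef_pos': [536.448, -159.54, 185.221], 'eef_rot': [-3.139, -0.003, 3.136], 'wrist_force': [-0.394, -0.506, 0.555], 'moment': [0.092, -0.107, 0.024], 'finger_gap': 66.31}
blue 2425 [[523.4, 523.6, 530.8, 544.0, 545.2], [-170.7, -170.0, -159.8, -149.6, -148.9], [83.0, 85.3, 107.5, 109.0, 109.2]]
255 [ 517.1 -158.8   81.6] | 259 [ 519.3 -158.8   81.4] | 263 [ 525.9 -158.9   67.6] | 267 [ 525.5 -158.9   76. ] | 271 [ 523.5 -158.8   88.5] | 275 [ 523.4 -158.8   94.9] | 279 [ 523.8 -158.8   99.6] | 283 [ 523.3 -158.8  106.3] | 287 [ 525.2 -158.8  106.5] | 291 [ 526.3 -158.8  108.8] | 295 [ 528.7 -158.8  107.9] | 299 [ 530.4 -158.8  108.7] | 303 [ 532.7 -158.9  108.1] | 307 [ 534.9 -158.9  107.8] | 311 [ 536.6 -158.9  108.6] | 315 [ 538.9 -158.9  108.1] | 319 [ 541.2 -158.9  107.8] | 323 [ 543.1 -158.9  108.2] | 327 [ 545.4 -158.9  107.9] | 331 [ 6.054e+02 -1.593e+02 -2.000e-01] | 335 [ 609.  -159.3   -0. ] | 339 [ 6.130e+02 -1.593e+02 -3.000e-01] | 343 [ 6.166e+02 -1.594e+02 -1.000e-01] |
```

View pics/w4.png

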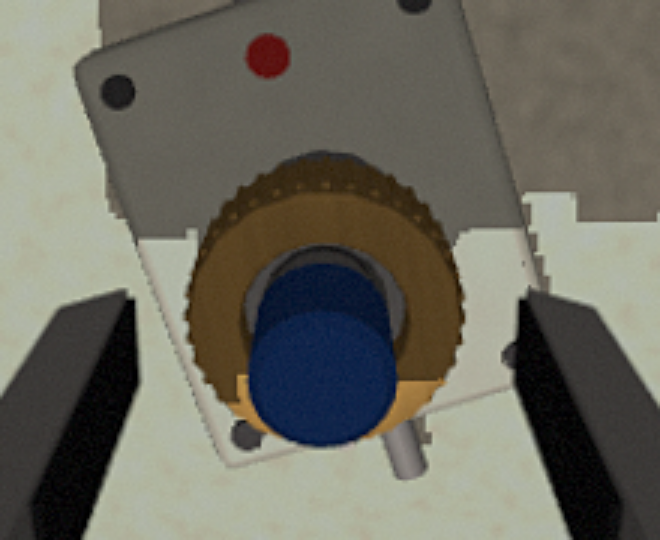

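The cartridge top reads 108 mm, so it's fully home, upright and released. Now down to the nut to grip it.

{"op": "drive_tool", "data": {"rows": [{"offset": [0.4, 0, 0], "spin": 0, "jaw": 80}, {"offset": [0, 0, 10], "spin": 0, "jaw": 80}, {"offset": [0, 0, 12], "spin": 0, "jaw": 80}, {"offset": [0, 0, 12], "spin": 0, "jaw": 80}, {"offset": [0, 0, 5], "spin": 0, "jaw": 80}, {"offset": [0, 0, 0], "spin": 0, "jaw": 60}, {"offset": [0, 0, 0], "spin": 0, "jaw": 50}, {"offset": [0, 0, 0], "spin": 0, "jaw": 40}, {"offset": [0, 0, 0], "spin": 0, "jaw": 40}, {"offset": [0, 0, 0], "spin": 0, "jaw": 40}, {"offset": [0, 0, 0], "spin": 0, "jaw": 40}], "force": 25}}

```text
clock: 15.9
eef_pos: [536.0, -159.8, 146.6]
eef_rot: [-3.139, -0.002, 3.136]
wrist_force: [0.1, -1.9, 2.3]
finger_gap: 49.7
```

```bash
python3 -c "
from h import *
tilt();state()"
```

```text
t 15.9 p [ 536.  -159.8  146.6] r 559.4 zaxis [-0.0025 -0.0026] xaxis [-1.     0.005  0.002] yaxis [ 0.005  1.    -0.003] gp [ 535.8 -160.    68.6] j [-0.354  0.497  1.638 -0.004  1.008 -1.918] gap 49.68800508206947
{'clock': 15.9, 'joints': [-0.354, 0.497, 1.638, -0.004, 1.008, -1.918], 'eef_pos': [536.042, -159.845, 146.598], 'eef_rot': [-3.139, -0.002, 3.136], 'wrist_force': [0.058, -1.949, 2.261], 'moment': [-0.342, -0.095, -0.069], 'finger_gap': 49.688}
```

Gripped at 49.7 mm. Turning clockwise (+spin): 80° first, then a check.

{"op": "drive_tool", "data": {"rows": [{"offset": [0, 0, 0.05], "spin": 4, "jaw": 40}, {"offset": [0, 0, 0.05], "spin": 6, "jaw": 40}, {"offset": [0, 0, 0.07], "spin": 7, "jaw": 40}, {"offset": [0, 0, 0.08], "spin": 7, "jaw": 40}, {"offset": [0, 0, 0.08], "spin": 7, "jaw": 40}, {"offset": [0, 0, 0.08], "spin": 7, "jaw": 40}, {"offset": [0, 0, 0.08], "spin": 7, "jaw": 40}, {"offset": [0, 0, 0.08], "spin": 7, "jaw": 40}, {"offset": [0, 0, 0.08], "spin": 7, "jaw": 40}, {"offset": [0, 0, 0.08], "spin": 7, "jaw": 40}, {"offset": [0, 0, 0.08], "spin": 7, "jaw": 40}, {"offset": [0, 0, 0.08], "spin": 7, "jaw": 40}, {"offset": [0, 0, 0], "spin": 0, "jaw": 40}]}}

```text
clock: 17.2
eef_pos: [535.9, -160.1, 145.7]
eef_rot: [-3.138, 0.002, 1.738]
wrist_force: [-2.6, -5.2, 3.7]
finger_gap: 49.7
```

```bash
python3 -c "
from h import *
tilt();state()
c=eyes.camera('wrist'); cv2.imwrite('pics/w5.png',cv2.resize(c['color'][180:360,210:430],None,fx=3,fy=3))"
```

```text
t 17.2 p [ 535.9 -160.1  145.7] r 559.3 zaxis [-0.0029 -0.0029] xaxis [-0.166  0.986 -0.002] yaxis [ 0.986  0.166 -0.003] gp [ 535.7 -160.3   67.7] j [-0.355  0.498  1.639 -0.004  1.006 -0.519] gap 49.65797667108774
{'clock': 17.2, 'joints': [-0.355, 0.498, 1.639, -0.004, 1.006, -0.519], 'eef_pos': [535.903, -160.08, 145.688], 'eef_rot': [-3.138, 0.002, 1.738], 'wrist_force': [-2.601, -5.192, 3.704], 'moment': [-0.844, 0.305, -0.051], 'finger_gap': 49.658}
```

View pics/w5.png

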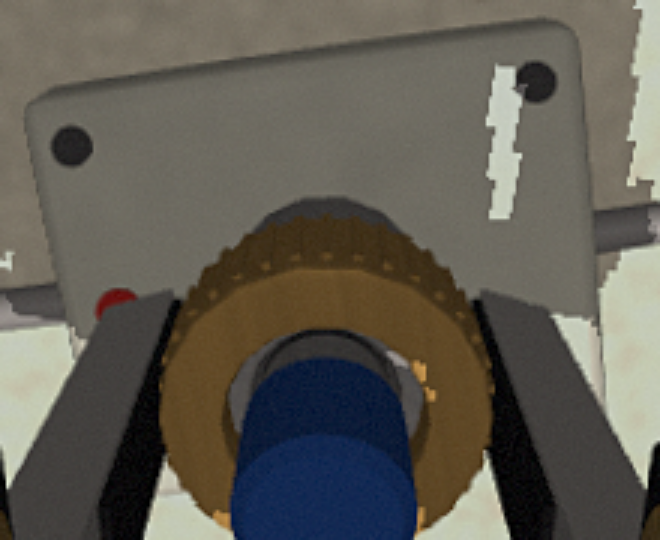

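No slip so far. Continuing 80°, then small steps to the stop.

{"op": "drive_tool", "data": {"rows": [{"offset": [0, 0, 0.08], "spin": 5, "jaw": 40}, {"offset": [0, 0, 0.08], "spin": 7, "jaw": 40}, {"offset": [0, 0, 0.08], "spin": 7, "jaw": 40}, {"offset": [0, 0, 0.08], "spin": 7, "jaw": 40}, {"offset": [0, 0, 0.08], "spin": 7, "jaw": 40}, {"offset": [0, 0, 0.08], "spin": 7, "jaw": 40}, {"offset": [0, 0, 0.08], "spin": 7, "jaw": 40}, {"offset": [0, 0, 0.08], "spin": 7, "jaw": 40}, {"offset": [0, 0, 0.08], "spin": 7, "jaw": 40}, {"offset": [0, 0, 0.08], "spin": 7, "jaw": 40}, {"offset": [0, 0, 0.08], "spin": 7, "jaw": 40}, {"offset": [0, 0, 0], "spin": 0, "jaw": 40}]}}

```text
clock: 18.45
eef_pos: [535.7, -160.0, 144.8]
eef_rot: [3.141, 0.004, 0.43]
wrist_force: [-5.3, -3.8, 5.5]
finger_gap: 49.9
```

```bash
python3 -c "
from h import *
state()"
```

```text
{'clock': 18.45, 'joints': [-0.355, 0.5, 1.64, -0.004, 1.005, 0.789], 'eef_pos': [535.69, -159.966, 144.79], 'eef_rot': [3.141, 0.004, 0.43], 'wrist_force': [-5.266, -3.78, 5.471], 'moment': [-0.659, 0.824, -0.074], 'finger_gap': 49.912}
```

{"op": "drive_tool", "data": {"rows": [{"offset": [0, 0, 0.05], "spin": 4, "jaw": 40}, {"offset": [0, 0, 0], "spin": 0, "jaw": 40}]}}

```text
clock: 18.65
eef_pos: [535.7, -159.9, 144.8]
eef_rot: [3.141, 0.004, 0.362]
wrist_force: [-5.2, -5.0, 6.4]
finger_gap: 49.9
```

```bash
python3 -c "
from h import *
state()"
```

```text
{'clock': 18.65, 'joints': [-0.355, 0.5, 1.64, -0.004, 1.005, 0.857], 'eef_pos': [535.693, -159.938, 144.77], 'eef_rot': [3.141, 0.004, 0.362], 'wrist_force': [-5.155, -4.958, 6.404], 'moment': [-0.691, 0.873, -0.093], 'finger_gap': 49.851}
```

{"op": "drive_tool", "data": {"rows": [{"offset": [0, 0, 0.05], "spin": 4, "jaw": 40}, {"offset": [0, 0, 0], "spin": 0, "jaw": 40}]}}

```text
clock: 18.85
eef_pos: [535.7, -159.9, 144.7]
eef_rot: [3.14, 0.004, 0.292]
wrist_force: [-4.9, -3.9, 6.6]
finger_gap: 49.7
```

```bash
python3 -c "
from h import *
state()"
```

```text
{'clock': 18.85, 'joints': [-0.355, 0.5, 1.64, -0.004, 1.005, 0.926], 'eef_pos': [535.685, -159.923, 144.723], 'eef_rot': [3.14, 0.004, 0.292], 'wrist_force': [-4.908, -3.875, 6.551], 'moment': [-0.639, 0.838, -0.067], 'finger_gap': 49.652}
```

{"op": "drive_tool", "data": {"rows": [{"offset": [0, 0, 0], "spin": 3, "jaw": 40}, {"offset": [0, 0, 0], "spin": 0, "jaw": 40}]}}

```text
clock: 19.05
eef_pos: [535.7, -159.9, 144.7]
eef_rot: [3.14, 0.004, 0.24]
wrist_force: [-4.1, -3.8, 4.9]
finger_gap: 49.9
```

```bash
python3 -c "
from h import *
state()"
```

```text
{'clock': 19.05, 'joints': [-0.354, 0.5, 1.64, -0.004, 1.005, 0.978], 'eef_pos': [535.667, -159.903, 144.68], 'eef_rot': [3.14, 0.004, 0.24], 'wrist_force': [-4.095, -3.811, 4.926], 'moment': [-0.625, 0.835, -0.129], 'finger_gap': 49.917}
```

{"op": "drive_tool", "data": {"rows": [{"offset": [0, 0, 0], "spin": 3, "jaw": 40}, {"offset": [0, 0, 0], "spin": 0, "jaw": 40}]}}

```text
clock: 19.25
eef_pos: [535.7, -159.9, 144.7]
eef_rot: [3.14, 0.004, 0.188]
wrist_force: [-3.9, -3.7, 5.5]
finger_gap: 49.5
```

```bash
python3 -c "
from h import *
state()"
```

```text
{'clock': 19.25, 'joints': [-0.354, 0.5, 1.64, -0.004, 1.005, 1.031], 'eef_pos': [535.677, -159.897, 144.665], 'eef_rot': [3.14, 0.004, 0.188], 'wrist_force': [-3.921, -3.701, 5.507], 'moment': [-0.551, 0.868, -0.057], 'finger_gap': 49.545}
```

{"op": "drive_tool", "data": {"rows": [{"offset": [0, 0, 0], "spin": 3, "jaw": 40}, {"offset": [0, 0, 0], "spin": 0, "jaw": 40}]}}

```text
clock: 19.45
eef_pos: [535.7, -159.9, 144.6]
eef_rot: [3.14, 0.004, 0.136]
wrist_force: [-4.7, -3.7, 5.0]
finger_gap: 49.6
```

```bash
python3 -c "
from h import *
state()"
```

```text
{'clock': 19.45, 'joints': [-0.354, 0.5, 1.64, -0.004, 1.005, 1.083], 'eef_pos': [535.668, -159.892, 144.64], 'eef_rot': [3.14, 0.004, 0.136], 'wrist_force': [-4.666, -3.688, 4.951], 'moment': [-0.63, 0.841, -0.024], 'finger_gap': 49.556}
```

{"op": "drive_tool", "data": {"rows": [{"offset": [0, 0, 0], "spin": 4, "jaw": 40}, {"offset": [0, 0, 0], "spin": 0, "jaw": 40}]}}

```text
clock: 19.65
eef_pos: [536.1, -159.8, 144.6]
eef_rot: [3.139, 0.003, 0.067]
wrist_force: [0.5, -3.8, 4.0]
finger_gap: 49.5
```

```bash
python3 -c "
from h import *
state()"
```

```text
{'clock': 19.65, 'joints': [-0.354, 0.5, 1.639, -0.004, 1.004, 1.152], 'eef_pos': [536.101, -159.788, 144.632], 'eef_rot': [3.139, 0.003, 0.067], 'wrist_force': [0.451, -3.77, 3.988], 'moment': [-0.615, -0.058, 0.572], 'finger_gap': 49.453}
```

{"op": "drive_tool", "data": {"rows": [{"offset": [0, 0, 0], "spin": 4, "jaw": 40}, {"offset": [0, 0, 0], "spin": 0, "jaw": 40}]}}

```text
clock: 19.85
eef_pos: [536.5, -159.8, 144.8]
eef_rot: [3.139, 0.001, -0.003]
wrist_force: [4.4, -4.1, 1.3]
finger_gap: 48.5
```

```bash
python3 -c "
from h import *
state()"
```

```text
{'clock': 19.85, 'joints': [-0.354, 0.5, 1.639, -0.004, 1.003, 1.222], 'eef_pos': [536.525, -159.826, 144.756], 'eef_rot': [3.139, 0.001, -0.003], 'wrist_force': [4.413, -4.062, 1.274], 'moment': [-0.68, -0.744, 0.476], 'finger_gap': 48.46}
```

{"op": "drive_tool", "data": {"rows": [{"offset": [0, 0, 0], "spin": 4, "jaw": 40}, {"offset": [0, 0, 0], "spin": 0, "jaw": 40}]}}

```text
clock: 20.05
eef_pos: [536.5, -159.8, 144.8]
eef_rot: [3.138, 0.001, -0.072]
wrist_force: [3.2, -4.1, 1.6]
finger_gap: 48.5
```

```bash
python3 -c "
from h import *
state()
c=eyes.camera('wrist'); cv2.imwrite('pics/w6.png',cv2.resize(c['color'][150:390,150:490],None,fx=2.3,fy=2.3))"
```

```text
{'clock': 20.05, 'joints': [-0.354, 0.5, 1.639, -0.004, 1.003, 1.291], 'eef_pos': [536.464, -159.84, 144.769], 'eef_rot': [3.138, 0.001, -0.072], 'wrist_force': [3.25, -4.052, 1.57], 'moment': [-0.686, -0.68, 0.986], 'finger_gap': 48.489}
```

View pics/w6.png

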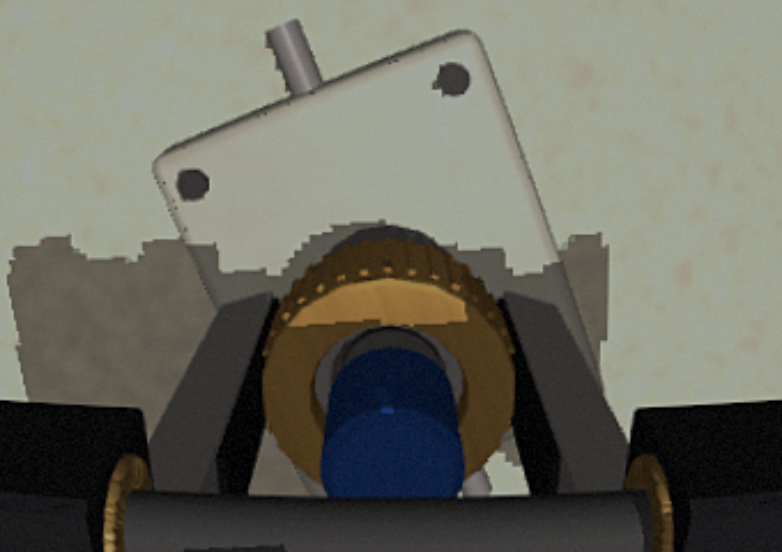

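The stop shows clearly: the z-moment jumped from about 0.03 to 0.99 N m after about 175° of turn, as predicted. The nut has been held there for over 0.4 s. Backing off 95°, which allows for about 0.1 rad of wind-up.

{"op": "drive_tool", "data": {"rows": [{"offset": [0, 0, 0], "spin": 0, "jaw": 40}, {"offset": [0, 0, -0.05], "spin": -4, "jaw": 40}, {"offset": [0, 0, -0.05], "spin": -6, "jaw": 40}, {"offset": [0, 0, -0.07], "spin": -7, "jaw": 40}, {"offset": [0, 0, -0.08], "spin": -7, "jaw": 40}, {"offset": [0, 0, -0.08], "spin": -7, "jaw": 40}, {"offset": [0, 0, -0.08], "spin": -7, "jaw": 40}, {"offset": [0, 0, -0.08], "spin": -7, "jaw": 40}, {"offset": [0, 0, -0.08], "spin": -7, "jaw": 40}, {"offset": [0, 0, -0.08], "spin": -7, "jaw": 40}, {"offset": [0, 0, -0.08], "spin": -7, "jaw": 40}, {"offset": [0, 0, -0.08], "spin": -7, "jaw": 40}, {"offset": [0, 0, -0.08], "spin": -7, "jaw": 40}, {"offset": [0, 0, -0.08], "spin": -7, "jaw": 40}, {"offset": [0, 0, -0.08], "spin": -5, "jaw": 40}, {"offset": [0, 0, 0], "spin": -3, "jaw": 40}, {"offset": [0, 0, 0], "spin": 0, "jaw": 40}, {"offset": [0, 0, 0], "spin": 0, "jaw": 40}, {"offset": [0, 0, 0], "spin": 0, "jaw": 40}]}}

```text
clock: 22.0
eef_pos: [535.9, -159.2, 145.7]
eef_rot: [-3.138, 0.001, 1.587]
wrist_force: [-2.7, 1.7, 7.0]
finger_gap: 48.5
```

Run:
```python
from h import *
tilt();state()
ims=[]
for n,b in (("wrist",(150,390,150,490)),("scene",(190,265,270,376)),("top",(240,320,330,443))):
    c=eyes.camera(n); ims.append(cv2.resize(c["color"][b[0]:b[1],b[2]:b[3]],(400,283),interpolation=2))
cv2.imwrite("pics/fin.png",np.vstack([np.hstack(ims[:2]),np.hstack([ims[2],ims[2]*0])]))
```

```text
t 22.0 p [ 535.9 -159.2  145.7] r 559.0 zaxis [-0.0034 -0.0012] xaxis [-0.016  1.    -0.001] yaxis [ 1.     0.016 -0.003] gp [ 535.6 -159.2   67.7] j [-0.353  0.498  1.639 -0.003  1.007 -0.368] gap 48.50019413110366
{'clock': 22.0, 'joints': [-0.353, 0.498, 1.639, -0.003, 1.007, -0.368], 'eef_pos': [535.882, -159.15, 145.698], 'eef_rot': [-3.138, 0.001, 1.587], 'wrist_force': [-2.699, 1.686, 6.969], 'moment': [0.31, 0.336, 0.106], 'finger_gap': 48.5}
```

View pics/fin.png

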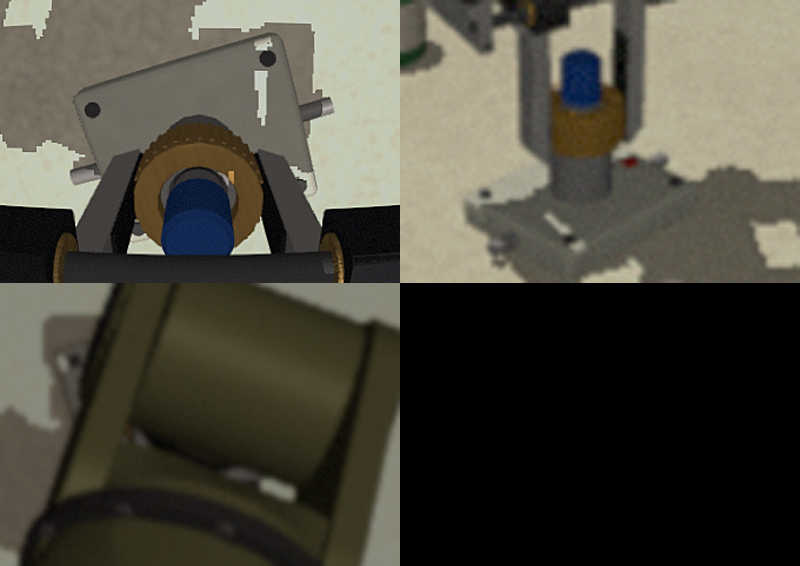

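```bash
python3 -c "
from h import *
state(); print(manip.sign_off())"
```

```text
{'clock': 22.15, 'joints': [-0.353, 0.498, 1.639, -0.003, 1.007, -0.368], 'eef_pos': [535.901, -159.153, 145.704], 'eef_rot': [-3.138, 0.001, 1.587], 'wrist_force': [-3.476, 3.328, 7.047], 'moment': [0.354, 0.342, 0.067], 'finger_gap': 48.976}
the job is handed in; nothing more can be done
None
```

The blue cartridge is home in the holder. The nut was screwed down to its stop and backed off about a quarter turn. I handed the job in at 22 s with the fingers still gripping the nut at 25 N.

- **Cartridge:** after release its top measured 108 mm above the counter (108 expected when home). It stood upright and centred on the nut to within about 1 mm.
- **Bottoming out:** the stop showed as a jump in wrist moment, from about 0.03 to 0.99 N m. That came after about 175° of turning, against about 170° predicted from the white line and the red dot.
- **Back-off:** I estimate the nut at 1.49–1.66 rad (target 1.57, within 0.32). The range comes from a slip of up to 0.17 rad between the fingers and the nut at the stop.
- **Not confirmed by sight:** the cartridge hid the nut's white line at the end, so the back-off rests on the tool's turn alone.
- **Mishap:** my first spin ran into a wrist joint limit and tilted the tool by 0.067 rad. I levelled it to about 0.004 rad at the reach limit before touching anything.
- **Other parts:** I steered clear of the other parts and saw no sign of contact, but I didn't re-measure them at the end.

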